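# Clip the key block back onto its eye

### The arm

A 6-joint arm with a two-finger parallel gripper is mounted at the origin on the work surface. World frame = base frame: x ahead of the robot, y to its left, z up, the work surface at z = 0. Lengths are in m, angles in rad, forces in N, time in s.
With the tool pointing down it reaches from about 0.4 to 0.825 m from the base axis. Payload 7 kg.
Tool frame: the origin (TCP) lies at the centre of the arm's flange, where the gripper is bolted on; the fingertips stand 173 mm ahead of it and the grasp point (between the pads) lies 155 mm ahead of it (arm.grasp_offset is the distance from the TCP to the grasp point, in m); z points along the fingers, y is the direction in which the jaws open and shut (so a half turn about z gives the same grasp; the last joint's range is limited). The gripper opens to 85 mm and grips with 20 to 120 N. Pads are 22 mm wide; open, the fingers measure 114 mm over their backs; the gripper's body (76 mm by 85 mm) begins 54 mm behind the grasp point. The pads swing forward as they close: fully open they stand 13 mm farther back than shut.
Start: joints at [-0.993, 0.359, 0.012, 0, -1.224, -0.288], TCP at [0.193, -0.647, 0.405] pointing down, gripper open.
Joint ranges: [-3.07, 3.07], [-1.43, 2.12], [-1.02, 1.25], [-3.03, 1.67], [-3.05, -0], [-3.03, 3.03]. Speed limits (rad/s): [2.39, 2.39, 3.01, 3.14, 3.14, 3.14].

### API

Orientations are given as a unit quaternion [w, x, y, z].
In Python, from workcell import sensors, viewer, arm gives the robot as it stands.
- The arm moves only by the tool step_arm, never from a script. Its argument "steps" is a list that holds one entry, the list of rows, each a list of 4 numbers: the shift along the tool's x, y, z in mm, then the turn about the tool's z in rad. A call has 1 to 12 rows; each row is the pose to reach, as a shift and turn from the pose commanded when the call began, along the tool's axes at that moment; what a row does not reach only later rows make up. A row lasts 1/10 s, in which the tool goes at most 50 mm and 8.59 degrees, less where a joint would pass 70% of its speed; a pose out of reach is approached as far as the arm can. A call with a gripper value outside its range is refused whole. "jaw" is the opening, from 0 (shut) to 1 (fully open), set as the call begins (left out, the last holds). The fingers move at their own pace and stop on an object; the grip force is fixed at half the most. Time passes only in rows, so rows that repeat a pose let the fingers close. It gives the time, the measured TCP pose, the force and the opening at its end, in the units of the state.
- sensors.get_state(): the state, without advancing time (a new reading comes with each control period).
- viewer.get_image(name): name is "side" or "top"; returns (picture, depth): 384x512x3 uint8, red, green, blue; 384x512 float32, m along the optical axis (not along the pixel's ray), 0 where there is no reading.
- viewer.get_calibration(name): a dict with "K" (3x3 intrinsics, pixels), "k1" (the pictures are not rectified: a ray, as slopes to the right and down, at radius r is drawn at 1 + k1 r^2 times it, then the intrinsics apply), "R" (3x3) and "t" (3): a world point X has camera coordinates R X + t. Camera axes: x right, y down, z forward; pixel columns grow to the right and rows downward; lengths in m; the calibration is good to about 2 mm. A picture is of the moment at which its call begins. get_calibration takes no time and is no camera call.
- arm.hand_in(): hands the job in, once; it reports no verdict.
Trained networks look in the newest picture that a camera, given by its name, has taken for a name from the list of things; names that differ only in an ending like _2 or _b are one class to them, and where a whole thing is asked for, a point or a joint stands for the part that bears it (a point fixed in the world has none). Each returns a list of dicts, best first, with "conf" (0 to 1); they miss things now and then, are a little off and sometimes report something else, mostly with a low value. They report only what shows in the picture. A call takes as long as a camera call. They do not tell look-alikes from the thing itself.
- viewer.recognise(camera, thing): "extent" ([left, top, width, height] in pixels, round what is visible of it).
- viewer.cut_out(camera, thing): "region" (384x512 bool, what is visible of it) and "extent" ([left, top, width, height] in pixels, round what is visible of it).
- viewer.spot_point(camera, thing): "point" ([row, column] in pixels: a listed point, or the origin of a listed thing).
The state is a dict: "time_s": time; "qpos": joint angles; "joint_vel": joint speeds; "joint_torque": joint torques, N m; "eef_pos": TCP position; "tcp_rot": TCP orientation; "ft_force": force on the tool from outside, world axes, zero at the start; "torque": the same for the moment, N m; "finger_gap": finger opening in m.
Only numpy, scipy, OpenCV 4.12 (cv2) and the standard library are available. Lean on these libraries where they do the work, as an engineer would, in place of code of your own. Each camera call takes 0.05 s, during which the arm holds its last target.

### The job

Take the wooden key block by the black tab of its red snap hook and clip it back onto the steel eye of the key stand: press the hook's sprung gate gently inward against the eye's front bar until the bar is inside the hook, then let the hook down gently, without dropping it, until it hangs from the bar with the gate snapped shut, and let go. Keep the block upright all the while (within about 12 degrees), be gentle with the stand, never pressing on it with more than about 2 kg (20 N), and leave the tape roll, glue bottle and tube offcut where they are.

Things in the scene. Friction and masses are not known exactly. Their poses are not given: they have to be found in the camera images.
- key_block: Loose wooden block (44 x 44 x 36 mm) with a steel neck (radius 8 mm, to height 50) and a rigid red snap hook on top; 150 mm high, 120 to 220 g. Origin: centre of the block's underside; z up, x towards the gate side, y through the hook's thickness (10 mm). The bar enters on the +x side, below the nose, above the lower arm.
- key_grip (a point): Centre of the black plastic gripping tab on top of the hook (x -15 to 15, y -7 to 7, height 116 to 150 mm), 133 mm above the block's underside; axes as key_block's.
- key_seat (a point): Centre of the 8 mm bar when seated under the crown, 104 mm above the block's underside. Axes as key_block's. Hook outline in key_block x, height (mm): lower arm x -20 to 12, 50 to 58; hinge cheeks x 6 to 12, up to 66, then a lip to x 20, 66 to 70; spine x -20 to -12, 50 to 116; crown underside at 108, sloped corners; nose x 12 to 28.5, from the crown down to its flat end at 86.
- gate (a joint): Hook's sprung steel gate, 5 mm thick (x 7 to 12 when shut), hinged at x 9.5, height 60, tip at 90 behind the nose. 0 shut, grows swinging inward (to -x), stop at 0.62 rad; never outward; springs shut. Pressed 20 mm above the hinge: 1.5 N to start, 5 N at the stop. The bar (centre) passes 16 to 20 mm above the hinge, between lip and nose, moved in to x 3 to 7.
- stand: Fixed key stand. Origin on the bench straight under the middle of the eye's front bar; z up, y along that bar, x level from bar to post. Base plate 10 mm thick, x -53 to 97, y -60 to 60; post x 52 to 72, y -10 to 10, 210 mm high. The hook goes on moving towards +x, its gate facing the post, nose ending inside the eye. No give in bar or post.
- eye_mid (a point): Axes as the stand's. The eye is a level rectangle of 8 mm steel rod: front bar clear for y -25 to 25 mm, side bars at y +-29 back to a black clamp from x 40. This point is on the front bar's middle in x, y, but always at 170 mm: the clamp is set by hand, so the bar's centre is 156 to 184 mm high, fixed in a job but not measured; feel or look for it.
- tape_roll: Bystander: loose beige roll of tape lying flat, 90 mm outside diameter, 48 mm high; origin at the centre of its underside.
- glue: Bystander: loose white glue bottle with an orange cap, 48 mm diameter, 110 mm high; origin at the centre of its underside.
- tube_offcut: Bystander: loose piece of cardboard tube standing upright, 54 mm diameter, 100 mm high; origin at the centre of its underside.
Not all that is in view belongs to the job. What is shaped like the key_block but blue or green is not meant.

How it is judged:
On the way:
1. the gate is pressed inward while the hook is in contact with the stand's eye (value of joint gate above 0.25 rad and contact force between key_block and stand above 0.5 N and horizontal distance between key_seat and eye_mid below 0.03 m), for 0.05 s.
At the end, for the whole second after the job is handed in: Released, the block hangs still (below 0.05 m/s, upright within 0.22 rad) on the eye's bar: key_seat within 10 mm of eye_mid across the bar, 24 mm along it, 19 mm in height; gate below 0.06 rad; the stand carries it (over 0.6 N) (x of key_seat in the frame of eye_mid between -0.01 and 0.01 m and y of key_seat in the frame of eye_mid between -0.024 and 0.024 m and z of key_seat in the frame of eye_mid between -0.019 and 0.019 m and value of joint gate below 0.06 rad and contact force between key_block and stand above 0.6 N and angle between key_block's own z axis and vertical below 0.22 rad and linear speed of key_block below 0.05 m/s and contact force between the fingers and key_block below 0.05 N); the robot touches nothing.
It fails at once if anything pressed on the stand with more than 20 N (contact force between anything else and stand above 20 N).
It fails at once if the key block tilted more than 0.22 rad (angle between key_block's own z axis and vertical above 0.22 rad).
It fails at once if the key block dropped or jerked at the eye (faster than 0.25 m/s there) (linear speed of key_block above 0.25 m/s and horizontal distance between key_seat and eye_mid below 0.025 m).
It fails at once if tape roll, glue bottle or tube offcut moved more than 15 mm (distance of any of tape_roll, glue, tube_offcut from where it was at the start of the episode above 0.015 m).
It also fails if it takes over 58 s, if anything falls off the work surface, if the arm or the gripper's body presses on something with over 40 N, if the wrist force passes 120 N, or if a joint passes its speed limit or range.

## Working session

There is one attempt and no reset: what is moved stays moved. The work goes in short steps, Python scripts to look and compute and a tool call to move; the robot and the scene stay as the last step left them, time stands still between calls to the robot, and variables do not carry over. Pictures are saved under pics/ and viewed, and the job is handed in when it is done.

Besides the shell and the picture viewer there is one more tool, called after "Request:" as name([rows], argument=value, ...), one row to a line, values as JSON. step_arm: Moves the arm, as the interface text tells. Its arguments: {"type":"object","properties":{"steps":{"type":"array","items":{"type":"array","items":{"type":"array","items":{"type":"number"}}}},"jaw":{"type":"number"}},"required":["steps"]}

```bash
mkdir -p pics; ls; python3 - <<'E'
from workcell import sensors, viewer, arm
import cv2, numpy as np
s=sensors.get_state(); print({k:np.round(v,3) for k,v in s.items()})
for n in ("side","top"):
    p,d=viewer.get_image(n); cv2.imwrite(f"pics/{n}0.png",p[:,:,::-1]); np.save(f"pics/{n}0.npy",d)
    c=viewer.get_calibration(n); print(n,{k:np.round(v,4).tolist() for k,v in c.items()})
    for t in ("key_block","stand","gate","tape_roll","glue","tube_offcut"):
        print(t,[(np.round(r["conf"],2),np.round(r["extent"]).tolist()) for r in viewer.recognise(n,t)])
    for t in ("key_grip","key_seat","eye_mid","key_block","stand"):
        print("pt",t,[(np.round(r["conf"],2),np.round(r["point"],1).tolist()) for r in viewer.spot_point(n,t)])
E
```

```text
pics
{'time_s': np.float64(0.0), 'qpos': array([-0.993,  0.359,  0.011, -0.   , -1.224, -0.288]), 'joint_vel': array([ 0.001,  0.   , -0.001,  0.   ,  0.001,  0.   ]), 'joint_torque': array([ 3.0000e-03, -5.8332e+01,  2.9341e+01,  6.9370e+00, -6.0000e-03,
        0.0000e+00]), 'eef_pos': array([ 0.193, -0.647,  0.404]), 'tcp_rot': array([-0.   , -0.144,  0.99 ,  0.001]), 'ft_force': array([-1.148,  0.218, -0.26 ]), 'torque': array([-0.011,  0.06 , -0.039]), 'finger_gap': np.float64(0.086)}
side {'K': [[416.2043, 0.0, 259.622], [0.0, 416.2043, 192.3073], [0.0, 0.0, 1.0]], 'k1': -0.0179, 'R': [[-0.9531, -0.3026, -0.0035], [-0.1941, 0.6203, -0.7599], [0.2322, -0.7236, -0.65]], 't': [0.4854, 0.2192, 1.0179]}
key_block [(np.float64(0.91), [240.0, 150.0, 24.0, 45.0]), (np.float64(0.9), [302.0, 167.0, 19.0, 47.0]), (np.float64(0.62), [269.0, 163.0, 21.0, 50.0])]
stand [(np.float64(0.7), [209.0, 226.0, 68.0, 89.0])]
gate []
tape_roll [(np.float64(0.58), [321.0, 158.0, 25.0, 27.0])]
glue [(np.float64(0.89), [174.0, 185.0, 14.0, 42.0]), (np.float64(0.68), [214.0, 225.0, 62.0, 88.0])]
tube_offc
[... 1021 characters left out ...]
e_roll [(np.float64(0.88), [343.0, 252.0, 41.0, 43.0])]
glue [(np.float64(0.72), [221.0, 119.0, 21.0, 28.0])]
tube_offcut [(np.float64(0.57), [321.0, 120.0, 28.0, 29.0])]
pt key_grip [(np.float64(0.71), [178.2, 305.5]), (np.float64(0.65), [216.3, 288.9]), (np.float64(0.55), [264.7, 305.8])]
pt key_seat [(np.float64(0.92), [180.9, 306.5]), (np.float64(0.91), [267.4, 303.2]), (np.float64(0.73), [221.3, 288.5])]
pt eye_mid [(np.float64(0.76), [209.3, 137.9]), (np.float64(0.37), [222.6, 161.1])]
pt key_block [(np.float64(0.92), [268.8, 296.2]), (np.float64(0.86), [230.6, 287.7]), (np.float64(0.77), [190.0, 300.0])]
pt stand [(np.float64(0.92), [222.2, 159.8]), (np.float64(0.38), [141.2, 329.6])]
```

```bash
python3 - <<'E'
import cv2
a=cv2.imread("pics/side0.png"); b=cv2.imread("pics/top0.png")
cv2.imwrite("pics/s0c.png",cv2.resize(a[120:330,160:400],None,fx=3.3,fy=2.85,interpolation=cv2.INTER_CUBIC))
cv2.imwrite("pics/t0c.png",cv2.resize(b[100:310,110:400],None,fx=2.75,fy=2.75,interpolation=cv2.INTER_CUBIC))
E
```

```text
(no output)
```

View pics/s0c.png

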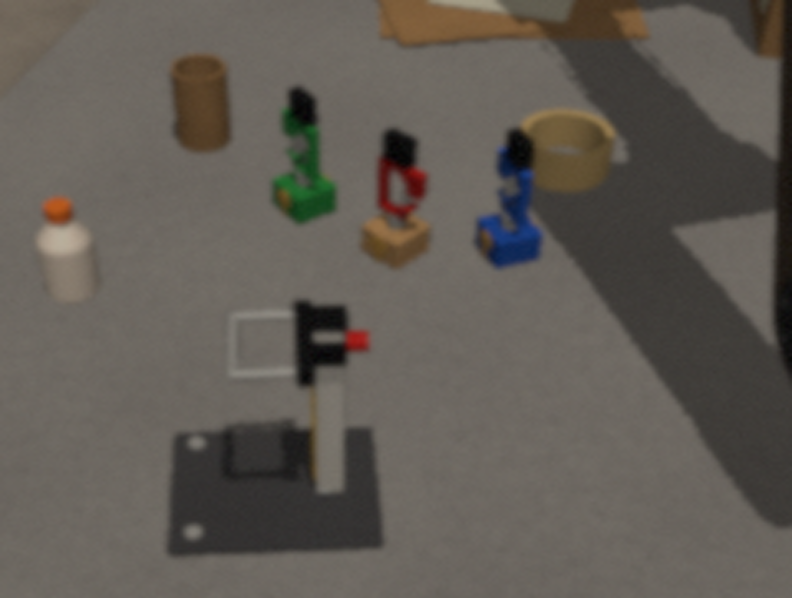

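View pics/t0c.png

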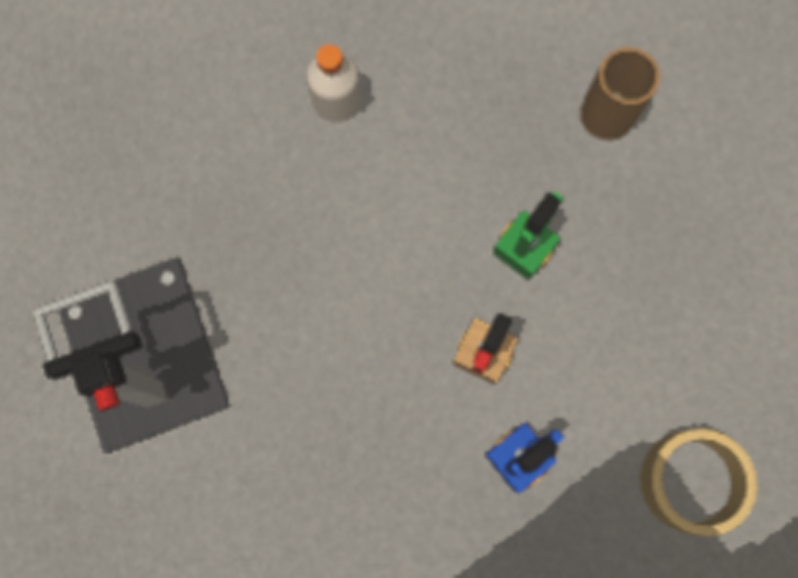

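View pics/side0.png

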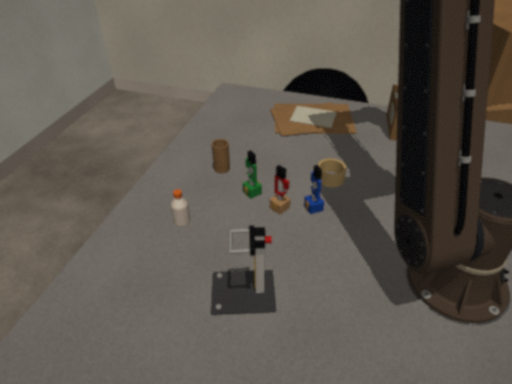

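```bash
cat > h.py <<'E'
from workcell import sensors, viewer, arm
import cv2, numpy as np
def cal(n):
    c=viewer.get_calibration(n); return {k:np.asarray(v,float) for k,v in c.items()}
def proj(c,X):
    X=np.atleast_2d(X); p=X@c["R"].T+c["t"]; s=p[:,:2]/p[:,2:]; r2=(s**2).sum(1,keepdims=True)
    s=s*(1+c["k1"]*r2); return s@np.diag([c["K"][0,0],c["K"][1,1]])+[c["K"][0,2],c["K"][1,2]]
def ray(c,uv):
    uv=np.atleast_2d(np.asarray(uv,float)); d=(uv-[c["K"][0,2],c["K"][1,2]])/[c["K"][0,0],c["K"][1,1]]; s=d.copy()
    for _ in range(8): s=d/(1+c["k1"]*(s**2).sum(1,keepdims=True))
    return np.c_[s,np.ones(len(s))]
def unp(c,uv,z): # depth
    return (ray(c,uv)*np.asarray(z).reshape(-1,1)-c["t"])@c["R"]
def atz(c,uv,z):
    o=-c["R"].T@c["t"]; d=ray(c,uv)@c["R"]; return o+d*((z-o[2])/d[:,2])[:,None]
def cloud(c,d):
    v,u=np.mgrid[:384,:512]; P=unp(c,np.c_[u.ravel(),v.ravel()],d.ravel()); P[d.ravel()==0]=np.nan
    return P.reshape(384,512,3)
def snap(n,tag):
    p,d=viewer.get_image(n); cv2.imwrite(f"pics/{n}{tag}.png",p[:,:,::-1]); np.save(f"pics/{n}{tag}.npy",d); return p,d
E
python3 - <<'E'
from h import *
for n in ("side","top"):
    c=cal(n); p=cv2.imread(f"pics/{n}0.png").astype(int); d=np.load(f"pics/{n}0.npy"); C=cloud(c,d)
    b,g,r=p[...,0],p[...,1],p[...,2]
    print(n,"table z",np.nanmedian(C[230:260,200:215,2] if n=="top" else C[240:260,300:330,2]))
    red=(r>90)&(g<60)&(b<60)
    cv2.imwrite(f"pics/{n}x.png",0*p)
    lo,hi=((262,160),(300,215)) if n=="side" else ((270,205),(305,245))
    m=np.zeros_like(red); m[lo[1]:hi[1],lo[0]:hi[0]]=1
    for nm,mm in (("red",red&m),("tab",m&(p.sum(2)<110)),("wood",m&(r>130)&(b<130)&(g>80))):
        P=C[mm]; P=P[~np.isnan(P[:,0])]; print(nm,len(P),np.median(P,0).round(4),np.percentile(P,5,0).round(3),np.percentile(P,95,0).round(3))
    z=C[...,2]; m=np.zeros_like(red)
    if n=="top": m[190:275,115:200]=1
    else: m[265:320,200:290]=1
    mm=m&(z>.004)&(z<.018)&(p.sum(2)<260)
    P=C[mm][:,:2]*1000; print(len(P), cv2.minAreaRect(P.astype(np.float32)))
# also zoom
a=cv2.imread("pics/side0.png"); b=cv2.imread("pics/top0.png")
A=cv2.resize(a[155:220,255:305],None,fx=8,fy=8,interpolation=cv2.INTER_CUBIC)
B=cv2.resize(b[200:265,265:315],None,fx=8,fy=8,interpolation=cv2.INTER_CUBIC)
cv2.imwrite("pics/key.png",np.hstack([A,B]))
cv2.imwrite("pics/stS.png",cv2.resize(a[220:320,200:290],None,fx=6,fy=6,interpolation=cv2.INTER_CUBIC))
cv2.imwrite("pics/stT.png",cv2.resize(b[188:270,115:203],None,fx=7,fy=7,interpolation=cv2.INTER_CUBIC))
E
```

```text
side table z -0.0008743158951178585
red 60 [ 0.4785 -0.1191  0.0697] [ 0.464 -0.131  0.055] [ 0.502 -0.112  0.117]
tab 104 [ 0.4879 -0.1192  0.1346] [ 0.477 -0.128  0.11 ] [ 0.499 -0.114  0.15 ]
wood 60 [ 0.4934 -0.116   0.0354] [ 0.469 -0.132  0.034] [ 0.51  -0.105  0.038]
2431 ((492.41204833984375, 188.0401611328125), (150.52841186523438, 123.5984878540039), 19.88302993774414)
top table z -0.0012297908350480656
red 26 [ 0.468  -0.1174  0.115 ] [ 0.46  -0.122  0.112] [ 0.473 -0.113  0.128][ WARN:0@0.281] global loadsave.cpp:1063 imwrite_ Unsupported depth image for selected encoder is fallbacked to CV_8U.
  return _methods._mean(a, axis=axis, dtype=dtype,
  ret = um.true_divide(
Traceback (most recent call last):
IndexError: index -1 is out of bounds for axis 0 with size 0
```

```bash
python3 - <<'E' 2>&1 | grep -v WARN
from h import *
for n in ("side","top"):
    c=cal(n); p=cv2.imread(f"pics/{n}0.png").astype(int); d=np.load(f"pics/{n}0.npy"); C=cloud(c,d)
    b,g,r=p[...,0],p[...,1],p[...,2]; z=C[...,2]
    red=(r>90)&(g<60)&(b<60)
    lo,hi=((262,160),(300,215)) if n=="side" else ((270,205),(305,245))
    m=np.zeros_like(red); m[lo[1]:hi[1],lo[0]:hi[0]]=1
    for nm,mm in (("red",red&m),("tab",m&(p.sum(2)<150)&(z>.11)),("tabtop",m&(p.sum(2)<200)&(z>.145)),("wood",m&(z>.025)&(z<.042))):
        P=C[mm]; P=P[~np.isnan(P[:,0])]; 
        if len(P)<5: print(nm,len(P)); continue
        print(nm,len(P),np.median(P,0).round(4),np.percentile(P,5,0).round(3),np.percentile(P,95,0).round(3),cv2.minAreaRect((P[:,:2]*1000).astype(np.float32)))
    m=np.zeros_like(red)
    if n=="top": m[190:275,115:200]=1
    else: m[220:320,200:290]=1
    mm=m&(z>.004)&(z<.018)&(p.sum(2)<260)
    P=C[mm][:,:2]*1000; print(len(P), cv2.minAreaRect(P.astype(np.float32)))
    mm=m&(z>.14)&(z<.2); P=C[mm]
    np.save(f"pics/{n}up.npy",P); print("upper",len(P),P.min(0),P.max(0), np.histogram(P[:,2],bins=12))
    mm=m&(z>.2); P=C[mm]; print("posttop",len(P),np.median(P,0) if len(P) else 0)
a=cv2.imread("pics/side0.png"); b=cv2.imread("pics/top0.png")
A=cv2.resize(a[155:220,255:305],None,fx=8,fy=8,interpolation=cv2.INTER_CUBIC)
B=cv2.resize(b[200:265,265:315],None,fx=8,fy=8,interpolation=cv2.INTER_CUBIC)
cv2.imwrite("pics/key.png",np.hstack([A,B]))
cv2.imwrite("pics/stS.png",cv2.resize(a[220:320,200:290],None,fx=6,fy=6,interpolation=cv2.INTER_CUBIC))
cv2.imwrite("pics/stT.png",cv2.resize(b[188:270,115:203],None,fx=7,fy=7,interpolation=cv2.INTER_CUBIC))
E
```

```text
red 60 [ 0.4785 -0.1191  0.0697] [ 0.464 -0.131  0.055] [ 0.502 -0.112  0.117] ((484.60986328125, -121.77062225341797), (13.874446868896484, 45.72213363647461), 70.86228942871094)
tab 127 [ 0.4859 -0.1201  0.1346] [ 0.475 -0.129  0.113] [ 0.501 -0.115  0.15 ] ((485.23492431640625, -121.25961303710938), (13.925027847290039, 39.750160217285156), 68.24124908447266)
tabtop 40 [ 0.4875 -0.1236  0.1489] [ 0.477 -0.133  0.146] [ 0.5   -0.115  0.151] ((488.39556884765625, -124.42158508300781), (17.3121395111084, 27.5443115234375), 67.26744842529297)
wood 172 [ 0.4861 -0.1174  0.0348] [ 0.466 -0.139  0.026] [ 0.512 -0.101  0.038] ((489.7796630859375, -125.16056823730469), (47.49658966064453, 46.03453826904297), 66.56983184814453)
2431 ((492.41204833984375, 188.0401611328125), (150.52841186523438, 123.5984878540039), 19.88302993774414)
upper 639 [0.4283083  0.14439219 0.14009292] [0.52642886 0.2264281  0.19992535] (array([ 14,  15,  10,  14,  16,   0,  18,  35, 154, 169, 175,  19]), array([0.14009292, 0.14507896, 0.15006499, 0.15505103, 0.16003706,
       0.1650231 , 0.17000914, 0.17499517, 0.
[... 627 characters left out ...]
4187240600586), 62.16563415527344)
wood 228 [ 0.4838 -0.1243  0.0346] [ 0.462 -0.149  0.031] [ 0.507 -0.104  0.038] ((485.0487060546875, -126.39781951904297), (47.25849914550781, 44.09593200683594), 62.5667724609375)
1928 ((487.8524169921875, 186.0878143310547), (147.30699157714844, 117.86766052246094), 20.571762084960938)
upper 618 [0.4248007  0.14515323 0.14022022] [0.52174814 0.22447523 0.19705183] (array([  6,   2,   4,   2,   1,   0,   7,  20,  94, 222, 169,  91]), array([0.14022022, 0.14495619, 0.14969216, 0.15442812, 0.15916409,
       0.16390006, 0.16863602, 0.17337199, 0.17810796, 0.18284393,
       0.18757989, 0.19231586, 0.19705183]))
posttop 150 [0.45049158 0.17323693 0.20851174]
```

View pics/key.png

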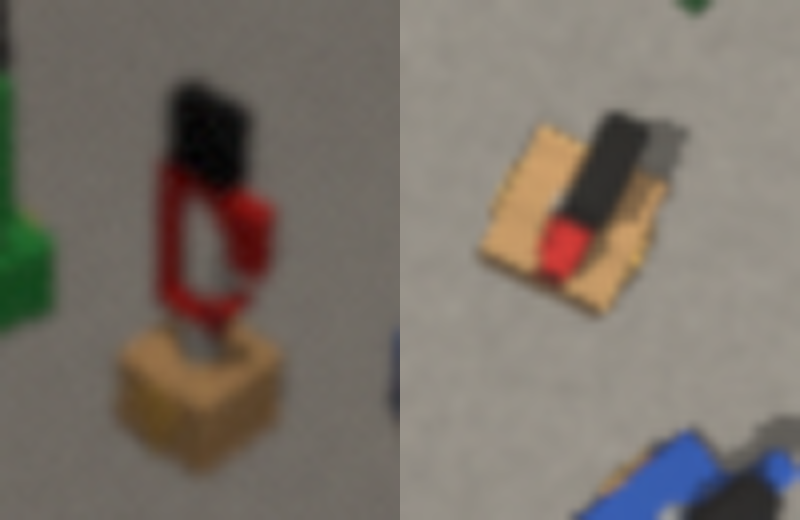

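View pics/stS.png

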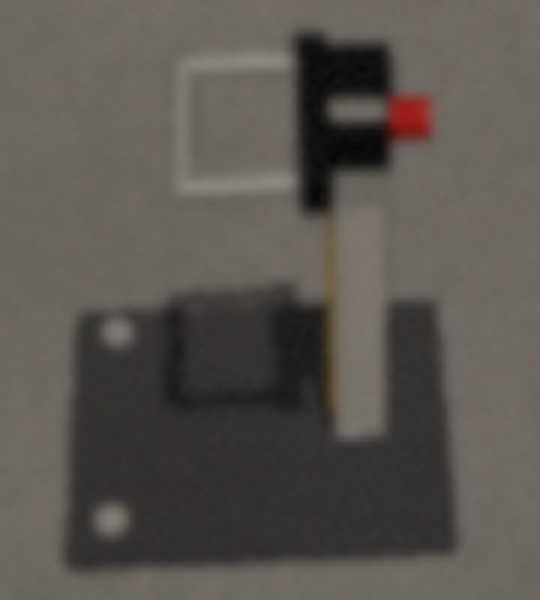

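View pics/stT.png

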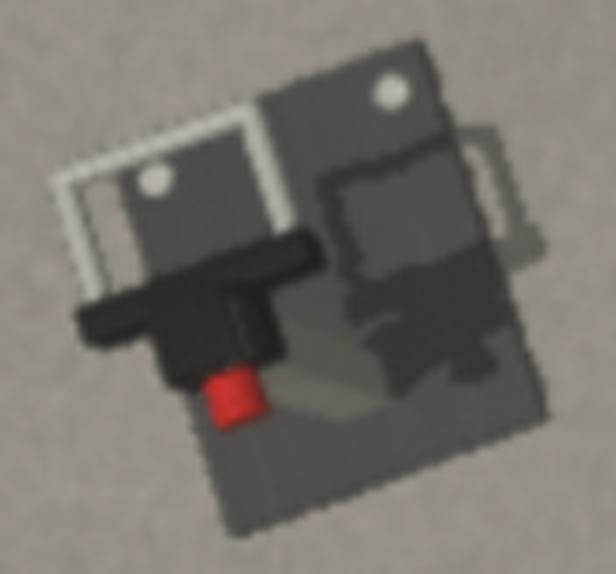

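Candidates for the block: green (side px 251,175; top 301,186), red hook on wood (side 282,188; top 288,229), blue (side 316,190; top 306,264). I choose the one with the red hook and plain wooden block. The crop confirms red hook, black tab and wood, with the nose pointing to about yaw 153° in the world (at top px 286,231).

```bash
cat >> h.py <<'E'
from scipy.spatial.transform import Rotation as Ro
def pose():
    s=sensors.get_state(); q=np.asarray(s["tcp_rot"]); R=Ro.from_quat(np.r_[q[1:],q[0]]).as_matrix(); return np.asarray(s["eef_pos"]),R,s
def plan(g,yaw):  # world grasp point (m), yaw deg of tool x
    p,R,s=pose(); t=np.array(g)+[0,0,.155]; d=R.T@(t-p)*1000; y=np.degrees(np.arctan2(R[1,0],R[0,0]))
    dy=(yaw-y+180)%360-180; print("shift",d.round(1),"turn",round(-np.radians(dy),3),"yaw now",round(y,2),"grasp now",((p+R[:,2]*.155)*1000).round(1),"tilt",R[:,2].round(4),"t",round(float(s["time_s"]),2))
E
python3 - <<'E'
from h import *
plan((.486,-.126,.25),153.5)
# stand fit: bar height etc
C={};
for n in ("side","top"):
    c=cal(n); P=np.load(f"pics/{n}up.npy")
    for a in (.3526,): pass
    th=np.radians(200.2); X=np.array([np.cos(th),np.sin(th)]);Y=np.array([-X[1],X[0]])
    ctr=np.array([.4924,.1880]) if n=="side" else np.array([.4879,.1861])
    o=ctr-.022*X; L=np.c_[(P[:,:2]-o)@X,(P[:,:2]-o)@Y,P[:,2]]*1000
    f=L[(L[:,2]>160)]
    fb=f[(f[:,0]<6)&(abs(f[:,1])<22)]; print(n,"front bar",len(fb),np.median(fb,0).round(1),fb.std(0).round(1))
    for sg in(-1,1):
        sb=f[(f[:,0]>6)&(f[:,0]<36)&(abs(f[:,1]-29*sg)<8)]; print(" sidebar",len(sb),np.median(sb,0).round(1),np.percentile(sb[:,2],[10,90]).round(1))
E
```

```text
shift [-4.298e+02  4.153e+02 -3.000e-01] turn 0.752 yaw now -163.39 grasp now [ 192.9 -646.8  249.7] tilt [-0. -0. -1.] t 1.2
side front bar 61 [ -0.7  -1.  185.1] [ 2.4 12.5  1.2]
 sidebar 55 [ 21.8 -30.5 184.7] [181.9 186.8]
 sidebar 56 [ 21.3  27.1 184.7] [180.8 186.2]
top front bar 82 [  0.2   0.6 184.1] [ 2.2 12.4  1.7]
 sidebar 58 [ 20.5 -29.  184.2] [182.1 186.1]
 sidebar 55 [ 21.6  28.1 184.1] [181.7 185.8]
```

Request:
step_arm([
  [[-36,35,0,0.07],[-72,70,0,0.14],[-108,104,0,0.21],[-144,139,0,0.28],[-180,174,0,0.35],[-216,208,0,0.42],[-252,243,0,0.49],[-288,278,0,0.56],[-324,313,0,0.63],[-360,347,0,0.7],[-396,382,0,0.752],[-430,415,0,0.752]],
], jaw=0.5)

```text
time_s: 2.4
eef_pos: [0.4869, -0.1242, 0.4052]
tcp_rot: [0.001, 0.23, 0.973, 0.0]
ft_force: [0.5, -0.7, 0.4]
finger_gap: 0.0428
```

```bash
python3 - <<'E'
from h import *
plan((.486,-.126,.25),153.5)
A,_=snap("side","1");B,_=snap("top","1")
cv2.imwrite("pics/c1.png",np.hstack([cv2.resize(A[100:225,240:340],None,fx=4,fy=4,interpolation=2),cv2.resize(B[150:275,240:340],None,fx=4,fy=4,interpolation=2)])[:,:,::-1])
E
```

```text
shift [-0.  -2.1  0.2] turn -0.001 yaw now 153.44 grasp now [ 487.1 -124.1  250.2] tilt [ 1.2e-03  1.0e-04 -1.0e+00] t 2.4
```

View pics/c1.png

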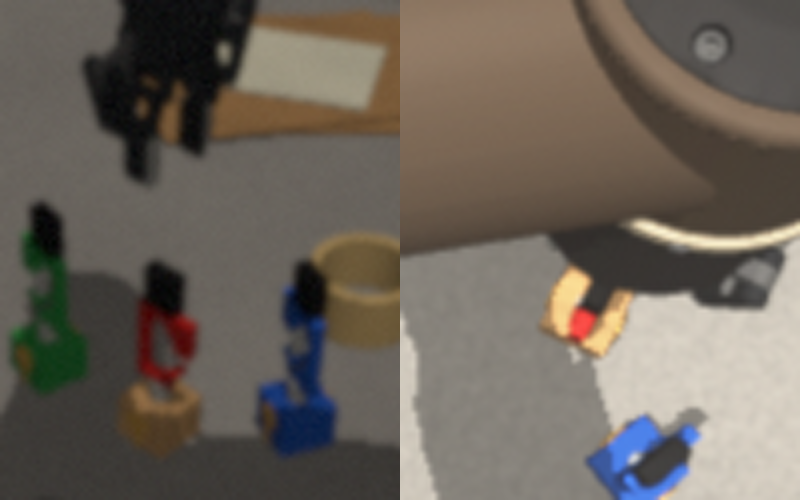

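Request:
step_arm([
  [[0,-2,20,0],[0,-2,40,0],[0,-2,60,0],[0,-2,75,0],[0,-2,80,0],[0,-2,80,0]],
])

```text
time_s: 3.1
eef_pos: [0.4853, -0.1283, 0.3244]
tcp_rot: [-0.001, 0.229, 0.973, -0.0]
ft_force: [-0.3, -0.6, 0.3]
finger_gap: 0.0423
```

```bash
python3 - <<'E'
from h import *
plan((.486,-.126,.137),153.5)
A,_=snap("side","2")
p,R,s=pose(); c=cal("side")
g=p+R[:,2]*.155; print("proj grasp",proj(c,g), "tip",proj(c,p+R[:,2]*.173))
cv2.imwrite("pics/c2.png",cv2.resize(A[130:220,250:330],None,fx=6,fy=6,interpolation=2)[:,:,::-1])
E
```

```text
shift [ 0.3  2.4 32.4] turn 0.0 yaw now 153.51 grasp now [ 485.1 -128.3  169.4] tilt [-1.1e-03 -2.0e-04 -1.0e+00] t 3.1
proj grasp [[282.36474458 160.90476129]] tip [[282.15162216 166.29118929]]
```

View pics/c2.png

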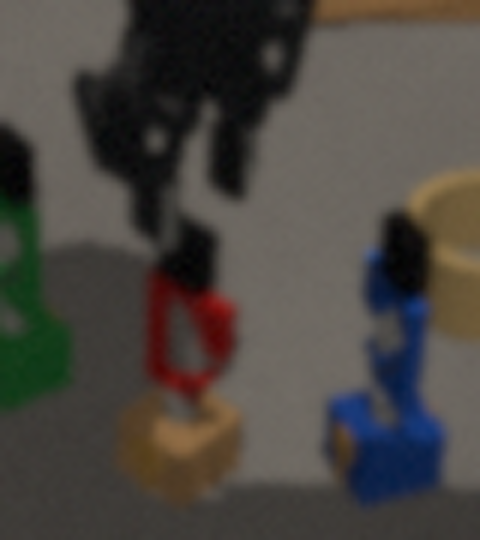

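Request:
step_arm([
  [[0,2,10,0],[0,2,20,0],[0,2,28,0],[0,2,32,0],[0,2,32,0],[0,2,32,0]],
])

```text
time_s: 3.75
eef_pos: [0.4865, -0.1263, 0.2927]
tcp_rot: [-0.0, 0.229, 0.973, -0.0]
ft_force: [-0.1, -0.5, 0.9]
finger_gap: 0.0423
```

Request:
step_arm([
  [[0,0,0,0],[0,0,0,0],[0,0,0,0],[0,0,0,0],[0,0,0,0],[0,0,0,0],[0,0,0,0],[0,0,0,0]],
], jaw=0)

```text
time_s: 4.55
eef_pos: [0.4867, -0.1263, 0.2932]
tcp_rot: [0.001, 0.229, 0.973, 0.0]
ft_force: [0.2, -0.2, 5.6]
finger_gap: 0.0132
```

```bash
python3 - <<'E'
from h import *
plan((.486,-.126,.137),153.5)
print(pose()[2]["ft_force"],pose()[2]["finger_gap"])
A,_=snap("side","3")
cv2.imwrite("pics/c3.png",cv2.resize(A[130:220,250:330],None,fx=6,fy=6,interpolation=2)[:,:,::-1])
E
```

```text
shift [ 0.7 -0.1  1.2] turn 0.001 yaw now 153.53 grasp now [ 486.8 -126.3  138.2] tilt [ 1.e-03 -1.e-04 -1.e+00] t 4.55
[ 0.16775079 -0.18334826  5.60104133] 0.013200381455096631
```

View pics/c3.png

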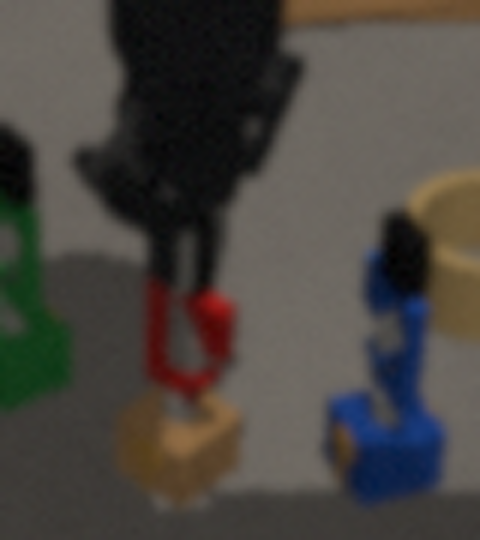

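Request:
step_arm([
  [[0,0,-2,0],[0,0,-8,0],[0,0,-18,0],[0,0,-30,0],[0,0,-44,0],[0,0,-58,0],[0,0,-72,0],[0,0,-86,0],[0,0,-97,0],[0,0,-102,0],[0,0,-104,0],[0,0,-104,0]],
])

```text
time_s: 5.8
eef_pos: [0.4862, -0.1262, 0.3966]
tcp_rot: [-0.0, 0.229, 0.973, 0.0]
ft_force: [0.2, -0.3, -2.3]
finger_gap: 0.0131
```

```bash
python3 - <<'E'
from h import *
plan((.595,.2258,.242),200.2)
print(pose()[2]["ft_force"],pose()[2]["finger_gap"])
E
```

```text
shift [ 5.960e+01  3.636e+02 -3.000e-01] turn -0.815 yaw now 153.51 grasp now [ 486.2 -126.2  241.6] tilt [-2.e-04  2.e-04 -1.e+00] t 5.8
[ 0.17518403 -0.33137851 -2.28811181] 0.013108303901293604
```

Request:
step_arm([
  [[2,10,0,0],[6,40,0,-0.05],[12,75,0,-0.15],[18,110,0,-0.25],[24,145,0,-0.35],[30,180,0,-0.45],[36,215,0,-0.55],[42,250,0,-0.65],[48,285,0,-0.75],[54,320,0,-0.815],[58,350,0,-0.815],[60,364,0,-0.815]],
])

```text
time_s: 7.0
eef_pos: [0.5953, 0.2292, 0.3953]
tcp_rot: [-0.001, -0.176, 0.984, -0.0]
ft_force: [-1.3, -0.4, -1.9]
finger_gap: 0.0133
```

Request:
step_arm([
  [[0,0,0,0],[0,0,0,0]],
])

```text
time_s: 7.2
eef_pos: [0.5946, 0.2263, 0.3958]
tcp_rot: [-0.001, -0.176, 0.984, -0.0]
ft_force: [-0.1, -0.9, -1.0]
finger_gap: 0.0128
```

```bash
python3 - <<'E'
from h import *
plan((.567,.2154,.242),200.2)
print(pose()[2]["ft_force"],pose()[2]["finger_gap"])
A,_=snap("side","4");B,_=snap("top","4")
cv2.imwrite("pics/c4.png",cv2.resize(A[150:320,150:320],None,fx=3.5,fy=3.5,interpolation=2)[:,:,::-1])
cv2.imwrite("pics/c4t.png",cv2.resize(B[140:280,100:260],None,fx=4,fy=4,interpolation=2)[:,:,::-1])
E
```

```text
shift [29.7 -0.7 -1.1] turn 0.001 yaw now -159.77 grasp now [594.4 226.2 240.8] tilt [-0.0015 -0.001  -1.    ] t 7.2
[-0.12487342 -0.88505159 -0.99121175] 0.012804701017624954
```

View pics/c4.png

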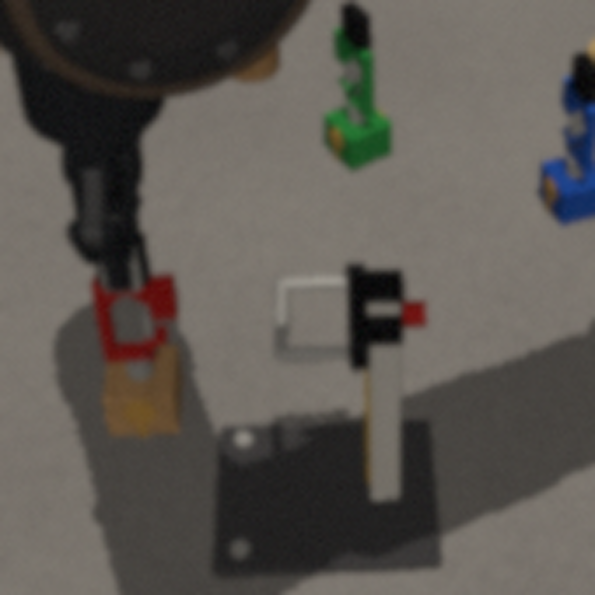

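View pics/c4t.png

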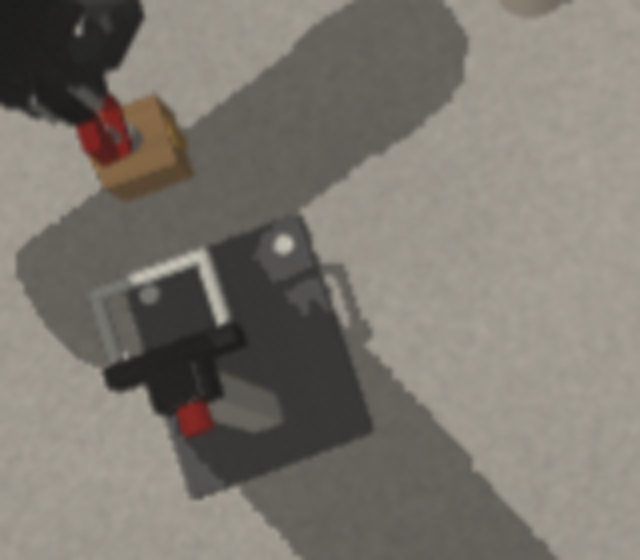

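```bash
python3 - <<'E'
from h import *
th=np.radians(200.2); X=np.array([np.cos(th),np.sin(th)]);Y=np.array([-X[1],X[0]])
gp=pose()[0]*1000; 
for n,o in (("side",np.array([.4924,.1880])-.022*X),("top",np.array([.4879,.1861])-.022*X)):
    c=cal(n); p=cv2.imread(f"pics/{n}4.png").astype(int); C=cloud(c,np.load(f"pics/{n}4.npy"))
    b,g,r=p[...,0],p[...,1],p[...,2]
    L=np.concatenate([((C[...,:2]-o)@np.stack([X,Y],1))*1000,C[...,2:]*1000],-1)
    near=(L[...,0]<-50)&(L[...,0]>-140)&(abs(L[...,1])<50)&(L[...,2]>90)
    red=near&(r>70)&(g<45)&(b<50); 
    P=L[red]; print(n,"red",len(P),np.median(P,0).round(1)); print(np.percentile(P,[1,5,95,99],0).round(1))
    print(" red upper",np.median(P[P[:,2]>195],0).round(1), "x rng",np.percentile(P[P[:,2]>195][:,0],[2,98]).round(1))
    w=near&(r>80)&(g>50)&(b<90)&(r-b>25)&(L[...,2]<150); P=L[w]; print(" wood",len(P),np.median(P,0).round(1)); print(np.percentile(P,[2,98],0).round(1), cv2.minAreaRect(P[:,:2].astype(np.float32)))
    wt=P[P[:,2]>137]; print(" woodtop",len(wt),np.median(wt,0).round(1), cv2.minAreaRect(wt[:,:2].astype(np.float32)))
    rr=red&(L[...,2]>150); Q=L[rr]; vx=np.polyfit(Q[:,0],Q[:,1],1); print(" y vs x slope",vx)
gp=(pose()[0]); print("expected", (gp[:2]-np.array([.5107,.1947]))@np.stack([X,Y],1)*1000)
E
```

```text
side red 267 [-83.1  -3.4 194.2]
[[-107.6  -11.6  155.7]
 [-106.3   -5.9  157.8]
 [ -63.6    3.5  218. ]
 [ -61.5    5.2  224. ]]
 red upper [-73.4  -3.5 209.8] x rng [-106.5  -61.5]
 wood 410 [-87.3 -19.3 136. ]
[[-110.1  -24.   104.7]
 [ -67.9   16.4  140.3]] ((-89.30813598632812, -2.929922103881836), (44.219425201416016, 45.474952697753906), 0.6086349487304688)
 woodtop 170 [-86.   -7.5 138.2] ((-88.81147766113281, -2.0472412109375), (44.08173370361328, 42.6075325012207), 89.7797622680664)
 y vs x slope [-7.52861638e-04 -2.92730747e+00]
top red 104 [-73.3   3.4 202. ]
[[-103.8   -2.8  156.9]
 [-102.7   -1.7  158.5]
 [ -61.4    5.2  219.8]
 [ -61.2    6.2  220.6]]
 red upper [-68.    3.1 214.5] x rng [-78.2 -61.2]
 wood 346 [-77.8   9.2 136.5]
[[-108.8  -19.5  107.4]
 [ -67.2   23.5  140.1]] ((-88.80947875976562, 0.016786575317382812), (47.88831329345703, 44.21847915649414), 88.80378723144531)
 woodtop 142 [-80.6   7.9 138. ] ((-89.0589828491211, 0.6389636993408203), (42.6497688293457, 43.749942779541016), 1.4877642393112183)
 y vs x slope [1.36519368e-03 2.58574973e+00]
expected [-8.94166516e+01  6.46496469e-02]
```

Request:
step_arm([
  [[6,0,-1,0],[14,0,-1,0],[22,0,-1,0],[30,0,-1,0],[36,0,-1,0],[42,0,-1,0],[48,0,-1,0],[53,0,-1,0],[57,0,-1,0],[61,0,-1,0],[64,0,-1,0],[64,0,-1,0]],
])

```text
time_s: 8.5
eef_pos: [0.5346, 0.2041, 0.3978]
tcp_rot: [-0.0, -0.176, 0.984, 0.0]
ft_force: [0.6, 0.6, -1.7]
finger_gap: 0.0134
```

```bash
python3 - <<'E'
from h import *
plan((.5332,.203,.242),200.2)
print(pose()[2]["ft_force"],pose()[2]["finger_gap"])
A,_=snap("side","5")
cv2.imwrite("pics/c5.png",cv2.resize(A[190:290,180:290],None,fx=6,fy=6,interpolation=2)[:,:,::-1])
E
```

```text
shift [ 1.7 -0.5  0.8] turn 0.0 yaw now -159.78 grasp now [534.6 204.1 242.8] tilt [-0.e+00  1.e-04 -1.e+00] t 8.5
[ 0.59386421  0.55937261 -1.73731191] 0.013388097966649727
```

View pics/c5.png

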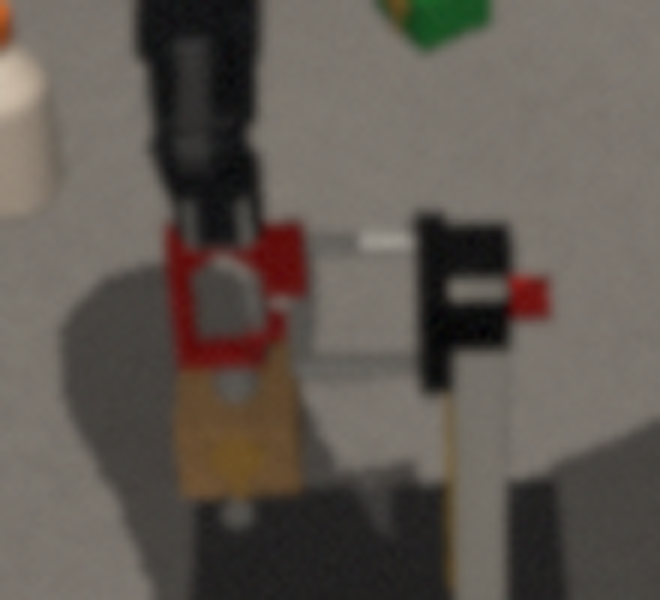

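Request:
step_arm([
  [[1,0,0,0],[2,0,0.5,0],[2,0,1,0],[2,0,1.5,0],[2,0,2,0],[2,0,2,0],[2,0,2,0]],
])

```text
time_s: 9.25
eef_pos: [0.5331, 0.2035, 0.3957]
tcp_rot: [-0.0, -0.175, 0.984, -0.0]
ft_force: [0.2, 0.4, -2.0]
finger_gap: 0.0132
```

Request:
step_arm([
  [[0,0,0.5,0],[0,0,1,0],[0,0,1,0]],
])

```text
time_s: 9.55
eef_pos: [0.533, 0.2035, 0.3946]
tcp_rot: [-0.0, -0.175, 0.984, -0.0]
ft_force: [-0.0, 0.4, -1.6]
finger_gap: 0.013
```

Request:
step_arm([
  [[0,0,0.5,0],[0,0,0.5,0],[0,0,0.5,0]],
])

```text
time_s: 9.85
eef_pos: [0.533, 0.2035, 0.3942]
tcp_rot: [-0.0, -0.175, 0.984, -0.0]
ft_force: [0.3, 0.2, -1.9]
finger_gap: 0.0131
```

Request:
step_arm([
  [[0,0,0.5,0],[0,0,0.5,0],[0,0,0.5,0]],
])

```text
time_s: 10.15
eef_pos: [0.533, 0.2035, 0.3937]
tcp_rot: [-0.0, -0.175, 0.984, -0.0]
ft_force: [-0.4, 0.4, -1.3]
finger_gap: 0.0131
```

Request:
step_arm([
  [[0,0,0.5,0],[0,0,0.5,0],[0,0,0.5,0]],
])

```text
time_s: 10.45
eef_pos: [0.5331, 0.2035, 0.3934]
tcp_rot: [0.0, -0.175, 0.984, 0.0]
ft_force: [-0.9, 0.0, -0.3]
finger_gap: 0.013
```

Request:
step_arm([
  [[0,0,0.5,0],[0,0,0.5,0],[0,0,0.5,0]],
])

```text
time_s: 10.75
eef_pos: [0.5331, 0.2035, 0.3932]
tcp_rot: [0.0, -0.176, 0.984, 0.0]
ft_force: [-0.6, -0.3, 3.7]
finger_gap: 0.0131
```

Request:
step_arm([
  [[0,0,0.5,0],[0,0,0.5,0],[0,0,0.5,0]],
])

```text
time_s: 11.05
eef_pos: [0.5331, 0.2035, 0.393]
tcp_rot: [0.001, -0.176, 0.984, 0.0]
ft_force: [-1.7, -0.4, 6.3]
finger_gap: 0.0133
```

Request:
step_arm([
  [[0,0,0.5,0],[0,0,0.5,0],[0,0,0.5,0]],
])

```text
time_s: 11.35
eef_pos: [0.5331, 0.2035, 0.393]
tcp_rot: [0.001, -0.176, 0.984, 0.0]
ft_force: [-3.1, 0.2, 9.3]
finger_gap: 0.013
```

Request:
step_arm([
  [[0,0,-1,0],[0,0,-2,0],[0,0,-4,0],[0,0,-6,0],[0,0,-6,0],[0,0,-6,0]],
])

```text
time_s: 11.95
eef_pos: [0.533, 0.2035, 0.3975]
tcp_rot: [-0.0, -0.175, 0.984, -0.0]
ft_force: [0.5, 0.2, -1.3]
finger_gap: 0.0131
```

```bash
python3 - <<'E'
from h import *
plan((.5332,.203,.2423),200.2)
print(pose()[2]["ft_force"],pose()[2]["finger_gap"])
A,_=snap("side","6")
cv2.imwrite("pics/c6.png",cv2.resize(A[190:290,180:290],None,fx=6,fy=6,interpolation=2)[:,:,::-1])
E
```

```text
shift [-0.  -0.5  0.2] turn 0.0 yaw now -159.79 grasp now [533.  203.5 242.5] tilt [-2.e-04 -1.e-04 -1.e+00] t 11.95
[ 0.48770811  0.19730426 -1.29617281] 0.013051250237336092
```

View pics/c6.png

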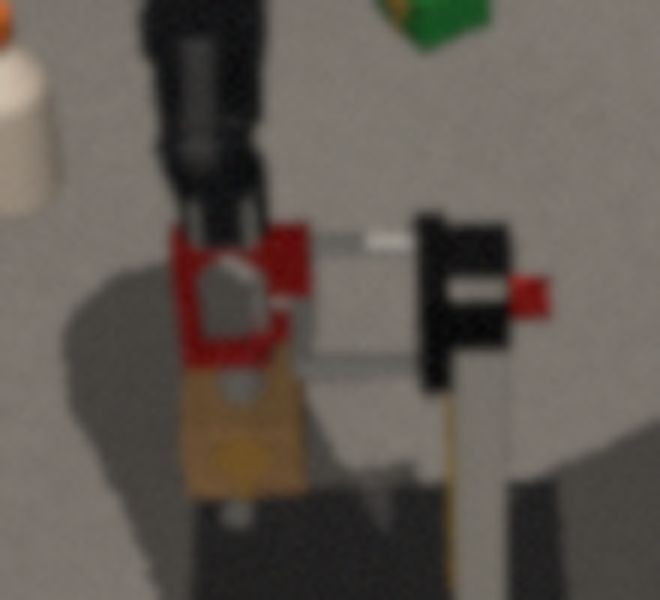

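Request:
step_arm([
  [[1,0,0,0],[2,0,0,0],[3,0,0,0],[4,0,0,0],[5,0,0,0],[6,0,0,0],[6,0,0,0]],
])

```text
time_s: 12.7
eef_pos: [0.5273, 0.2013, 0.3978]
tcp_rot: [0.0, -0.175, 0.984, 0.0]
ft_force: [0.0, -0.1, -1.9]
finger_gap: 0.013
```

Request:
step_arm([
  [[1,0,0,0],[2,0,0,0],[3,0,0,0],[4,0,0,0],[4,0,0,0]],
])

```text
time_s: 13.2
eef_pos: [0.5237, 0.2001, 0.3978]
tcp_rot: [0.0, -0.175, 0.984, 0.0]
ft_force: [1.7, 0.9, -2.6]
finger_gap: 0.0131
```

Request:
step_arm([
  [[1,0,0,0],[2,0,0,0],[3,0,0,0],[3,0,0,0]],
])

```text
time_s: 13.6
eef_pos: [0.5209, 0.1991, 0.3979]
tcp_rot: [0.0, -0.176, 0.984, 0.0]
ft_force: [3.2, 1.6, -2.7]
finger_gap: 0.0128
```

Request:
step_arm([
  [[1,0,0,0],[2,0,0,0],[3,0,0,0],[3,0,0,0]],
])

```text
time_s: 14.0
eef_pos: [0.5182, 0.1981, 0.3982]
tcp_rot: [0.001, -0.176, 0.984, 0.0]
ft_force: [6.1, 1.4, -1.8]
finger_gap: 0.0131
```

Request:
step_arm([
  [[1,0,0,0],[1,0,0,0],[1,0,0,0]],
])

```text
time_s: 14.3
eef_pos: [0.5174, 0.1978, 0.3981]
tcp_rot: [0.001, -0.176, 0.984, 0.0]
ft_force: [5.6, 1.5, -1.0]
finger_gap: 0.0128
```

```bash
python3 - <<'E'
from h import *
plan((.5332,.203,.2423),200.2)
print(pose()[2]["ft_force"],pose()[2]["torque"])
A,_=snap("side","7");B,_=snap("top","7")
cv2.imwrite("pics/c7.png",cv2.resize(A[200:280,190:270],None,fx=7,fy=7,interpolation=2)[:,:,::-1])
E
```

```text
shift [-16.7  -0.6   0.9] turn 0.0 yaw now -159.77 grasp now [517.5 197.9 243.1] tilt [ 1.3e-03  6.0e-04 -1.0e+00] t 14.3
[ 5.56121457  1.53953774 -0.96887343] [ 0.68848484 -2.1287297  -0.02833539]
```

View pics/c7.png

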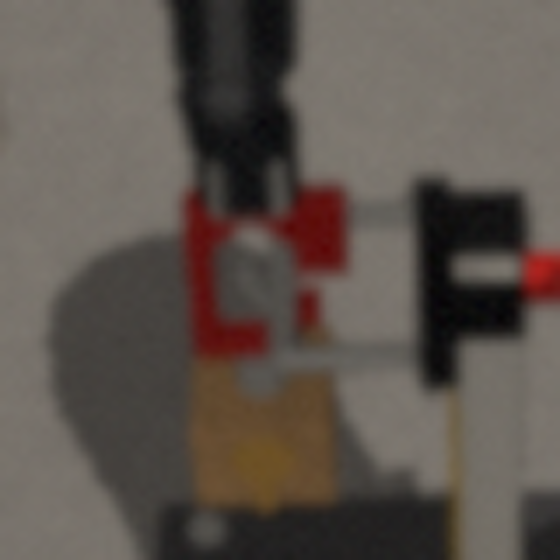

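Request:
step_arm([
  [[1,0,0,0],[1.2,0,1,0],[1.2,0,2,0],[1.2,0,3,0],[1.5,0,4,0],[2,0,5,0],[2.5,0,6,0],[3,0,7,0],[3,0,7,0]],
])

```text
time_s: 15.3
eef_pos: [0.514, 0.1965, 0.3904]
tcp_rot: [-0.0, -0.175, 0.984, -0.0]
ft_force: [2.7, 2.0, -2.7]
finger_gap: 0.0131
```

```bash
python3 - <<'E'
from h import *
plan((.5107,.1947,.2423),200.2)
print(pose()[2]["ft_force"],pose()[2]["torque"])
A,_=snap("side","8")
cv2.imwrite("pics/c8.png",cv2.resize(A[200:280,190:270],None,fx=7,fy=7,interpolation=2)[:,:,::-1])
E
```

```text
shift [ 3.7 -0.5 -6.9] turn 0.0 yaw now -159.79 grasp now [513.9 196.4 235.4] tilt [-7.e-04 -3.e-04 -1.e+00] t 15.3
[ 2.65681402  1.99774951 -2.73984329] [ 0.54788409 -1.3258369  -0.01125416]
```

View pics/c8.png

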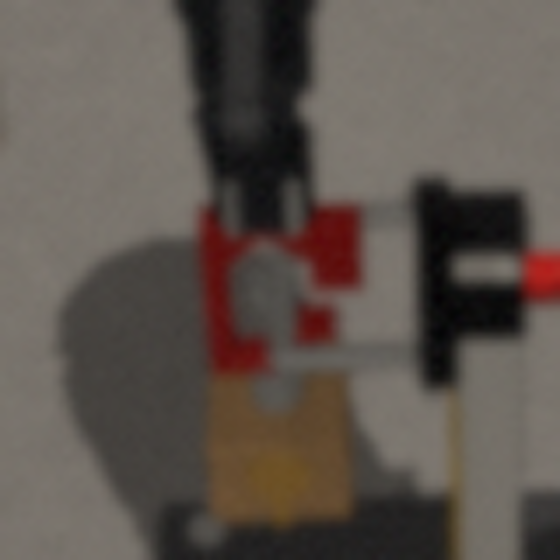

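Request:
step_arm([
  [[0.5,0,1,0],[1,0,2,0],[1.5,0,3,0],[2,0,4,0],[2.5,0,5,0],[3,0,6,0],[3,0,7,0],[3,0,8,0],[3,0,9,0],[3,0,10,0],[3,0,11,0],[3,0,11,0]],
])

```text
time_s: 16.55
eef_pos: [0.5113, 0.1955, 0.3795]
tcp_rot: [-0.0, -0.175, 0.984, -0.0]
ft_force: [0.4, -0.1, -1.5]
finger_gap: 0.013
```

```bash
python3 - <<'E'
from h import *
plan((.5107,.1947,.2423),200.2)
print(pose()[2]["ft_force"],pose()[2]["torque"])
A,_=snap("side","9")
cv2.imwrite("pics/c9.png",cv2.resize(A[200:280,190:270],None,fx=7,fy=7,interpolation=2)[:,:,::-1])
E
```

```text
shift [  0.9  -0.5 -17.8] turn 0.0 yaw now -159.79 grasp now [511.3 195.5 224.5] tilt [-4.e-04 -2.e-04 -1.e+00] t 16.55
[ 0.35820506 -0.1194241  -1.53345571] [-0.0125916  -0.05113422  0.0121605 ]
```

View pics/c9.png

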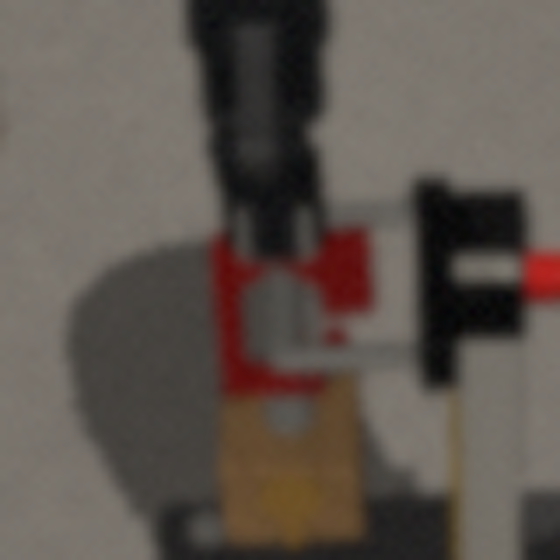

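Request:
step_arm([
  [[0.3,0,1,0],[0.6,0,2,0],[0.8,0,3,0],[0.8,0,4,0],[0.8,0,5,0],[0.8,0,6,0],[0.8,0,7,0],[0.8,0,7.5,0],[0.8,0,7.5,0]],
])

```text
time_s: 17.5
eef_pos: [0.5107, 0.1953, 0.3721]
tcp_rot: [-0.0, -0.175, 0.984, -0.0]
ft_force: [-0.8, -0.5, -1.5]
finger_gap: 0.0133
```

Request:
step_arm([
  [[0,0,0.5,0],[0,0,0.5,0],[0,0,0.5,0]],
])

```text
time_s: 17.8
eef_pos: [0.5107, 0.1953, 0.3717]
tcp_rot: [0.0, -0.175, 0.984, 0.0]
ft_force: [-0.3, 0.5, -1.6]
finger_gap: 0.0131
```

Request:
step_arm([
  [[0,0,0.5,0],[0,0,0.5,0],[0,0,0.5,0]],
])

```text
time_s: 18.1
eef_pos: [0.5107, 0.1953, 0.3714]
tcp_rot: [0.0, -0.175, 0.984, 0.0]
ft_force: [0.1, 0.1, -0.7]
finger_gap: 0.0132
```

Request:
step_arm([
  [[0,0,0.4,0],[0,0,0.4,0],[0,0,0.4,0]],
])

```text
time_s: 18.4
eef_pos: [0.5107, 0.1953, 0.3712]
tcp_rot: [0.0, -0.176, 0.984, 0.0]
ft_force: [-2.0, -0.7, 4.4]
finger_gap: 0.0133
```

```bash
python3 - <<'E'
from h import *
plan((.5107,.1947,.2423),200.2)
print(pose()[2]["ft_force"],pose()[2]["torque"])
A,_=snap("side","10");B,_=snap("top","10")
cv2.imwrite("pics/c10.png",np.hstack([cv2.resize(A[200:280,190:270],None,fx=5,fy=5,interpolation=2),cv2.resize(B[180:260,100:180],None,fx=5,fy=5,interpolation=2)])[:,:,::-1])
E
```

```text
shift [  0.2  -0.5 -26.1] turn 0.0 yaw now -159.78 grasp now [510.8 195.3 216.2] tilt [ 5.e-04  2.e-04 -1.e+00] t 18.4
[-2.01589599 -0.69193415  4.38238197] [-0.10300645  0.64161733  0.02373098]
```

View pics/c10.png

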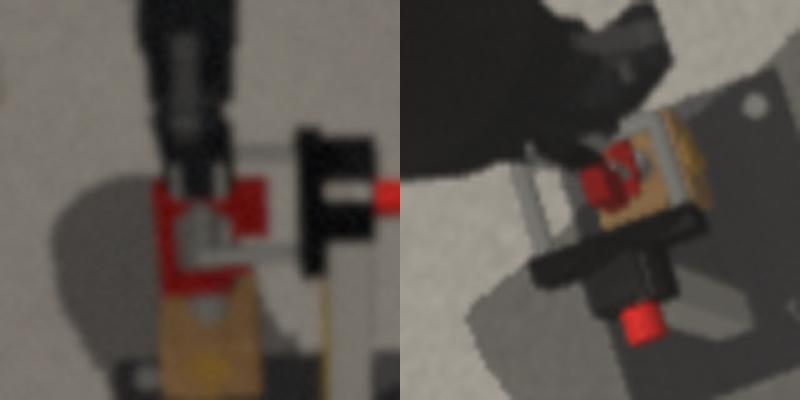

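Request:
step_arm([
  [[0,0,-0.4,0],[0,0,-0.4,0],[0,0,-0.4,0]],
])

```text
time_s: 18.8
eef_pos: [0.5107, 0.1953, 0.3712]
tcp_rot: [0.0, -0.175, 0.984, 0.0]
ft_force: [-1.3, 0.8, 2.7]
finger_gap: 0.013
```

Request:
step_arm([
  [[0,0,0,0],[0,0,0,0],[0,0,0,0],[0,0,0,0],[0,0,0,0]],
], jaw=0.2)

```text
time_s: 19.3
eef_pos: [0.5107, 0.1953, 0.3711]
tcp_rot: [-0.0, -0.175, 0.984, -0.0]
ft_force: [-0.3, -0.4, 0.3]
finger_gap: 0.0171
```

Request:
step_arm([
  [[0,0,0,0],[0,0,0,0],[0,0,0,0],[0,0,0,0],[0,0,0,0]],
], jaw=0.4)

```text
time_s: 19.8
eef_pos: [0.5107, 0.1953, 0.3712]
tcp_rot: [-0.0, -0.175, 0.984, 0.0]
ft_force: [-0.6, 0.6, 0.4]
finger_gap: 0.0343
```

```bash
python3 - <<'E'
from h import *
plan((.5107,.1947,.2423),200.2)
print(pose()[2]["ft_force"],pose()[2]["torque"])
A,_=snap("side","11");B,_=snap("top","11")
cv2.imwrite("pics/c11.png",np.hstack([cv2.resize(A[200:280,190:270],None,fx=5,fy=5,interpolation=2),cv2.resize(B[180:260,100:180],None,fx=5,fy=5,interpolation=2)])[:,:,::-1])
E
```

```text
shift [  0.2  -0.5 -26.1] turn 0.0 yaw now -159.79 grasp now [510.7 195.3 216.2] tilt [-0.e+00  1.e-04 -1.e+00] t 19.8
[-0.58819476  0.61665413  0.35360517] [0.00020976 0.00517085 0.03928102]
```

View pics/c11.png

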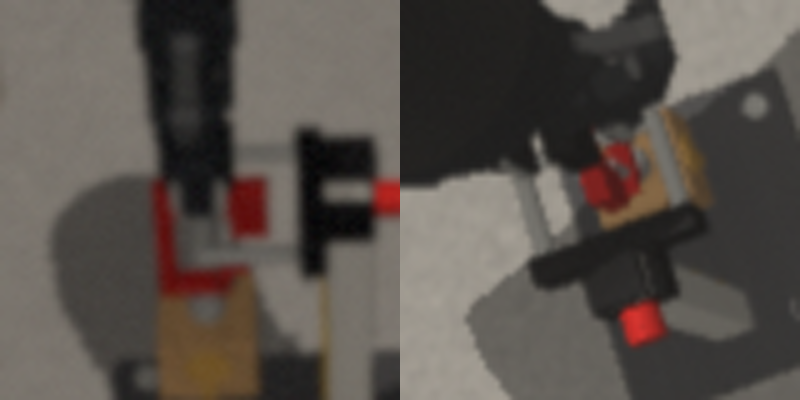

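Released and the hook is hanging. The fingers now stand clear of the tab, so I go straight up.

Request:
step_arm([
  [[0,0,-3,0],[0,0,-8,0],[0,0,-15,0],[0,0,-25,0],[0,0,-40,0],[0,0,-55,0],[0,0,-70,0],[0,0,-85,0],[0,0,-95,0],[0,0,-100,0],[0,0,-100,0]],
])

```text
time_s: 21.0
eef_pos: [0.5107, 0.1953, 0.4719]
tcp_rot: [0.001, -0.175, 0.984, 0.0]
ft_force: [-1.0, 0.4, 0.4]
finger_gap: 0.0343
```

Request:
step_arm([
  [[-20,0,0,0],[-50,0,0,0],[-80,0,0,0],[-110,0,0,0],[-120,0,0,0],[-120,0,0,0],[-120,0,0,0]],
])

```text
time_s: 21.7
eef_pos: [0.6229, 0.2366, 0.4704]
tcp_rot: [-0.001, -0.175, 0.984, -0.0]
ft_force: [0.1, 0.1, 0.5]
finger_gap: 0.0343
```

```bash
python3 - <<'E'
from h import *
A,_=snap("side","12");B,_=snap("top","12")
cv2.imwrite("pics/c12.png",np.hstack([cv2.resize(A[200:280,190:270],None,fx=5,fy=5,interpolation=2),cv2.resize(B[180:260,100:180],None,fx=5,fy=5,interpolation=2)])[:,:,::-1])
th=np.radians(200.2); X=np.array([np.cos(th),np.sin(th)]);Y=np.array([-X[1],X[0]])
for n,o in (("side",np.array([.4924,.1880])-.022*X),("top",np.array([.4879,.1861])-.022*X)):
    c=cal(n); p=cv2.imread(f"pics/{n}12.png").astype(int); C=cloud(c,np.load(f"pics/{n}12.npy"))
    b,g,r=p[...,0],p[...,1],p[...,2]
    L=np.concatenate([((C[...,:2]-o)@np.stack([X,Y],1))*1000,C[...,2:]*1000],-1)
    near=(abs(L[...,0])<50)&(abs(L[...,1])<50)
    w=near&(r>70)&(g>45)&(r-b>20)&(L[...,2]<125)&(L[...,2]>70); P=L[w]; wt=P[P[:,2]>108]
    print(n,"wood",len(P),cv2.minAreaRect(P[:,:2].astype(np.float32)),"top z",np.median(wt[:,2]).round(1))
    t=near&(p.sum(2)<200)&(L[...,2]>224)&(L[...,2]<236); P=L[t]; print(" tab top",len(P),np.median(P,0).round(1))
    for nm in ("tape_roll","glue","tube_offcut"): print(nm,[np.round(q["extent"]).tolist() for q in viewer.recognise(n,nm)][:1])
print(pose()[2]["time_s"])
E
```

```text
side wood 394 ((-0.8843803405761719, -1.5128822326660156), (43.7791862487793, 46.711936950683594), 0.12235308438539505) top z 113.5
 tab top 77 [  1.2  -1.9 227.2]
tape_roll [[318.0, 157.0, 29.0, 29.0]]
glue [[173.0, 188.0, 12.0, 40.0]]
tube_offcut [[209.0, 138.0, 19.0, 37.0]]
top wood 164 ((-1.1722946166992188, 0.9696941375732422), (45.29180908203125, 42.81320571899414), 89.35861206054688) top z 112.3
 tab top 101 [-1.000e-01  0.000e+00  2.264e+02]
tape_roll [[344.0, 254.0, 37.0, 39.0]]
glue [[223.0, 120.0, 18.0, 24.0]]
tube_offcut [[320.0, 116.0, 32.0, 35.0]]
22.1
```

View pics/c12.png

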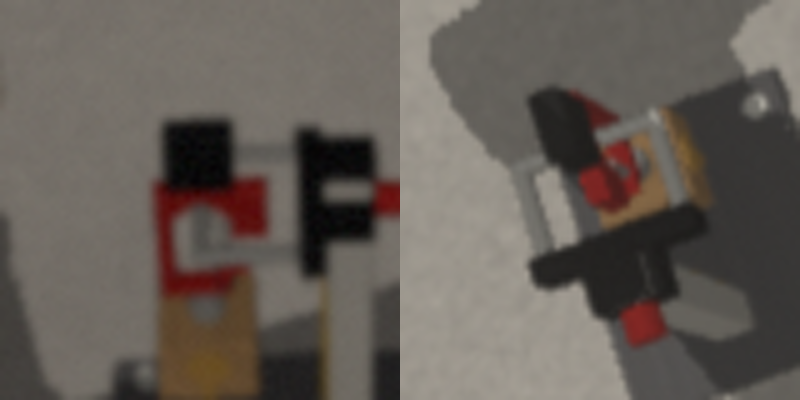

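```bash
python3 -c "
from workcell import arm
print(arm.hand_in())"
```

```text
the job is handed in; nothing more can be done
None
```

The red-hook key block hangs from the front bar of the eye, released and upright, and the job was handed in at about 22 s of the 58 s allowed.

**What I did:** I gripped the block by its black tab and brought it to the eye from the front. I felt for the bar by resting the nose on it, at roughly 11 N. I then raised the hook about 4 mm and pushed the gate in against the bar with about 6 N. After that I lowered it in small steps until the crown rested on the bar, let go and backed the arm away.

**Last checks:**
- **Position:** the block's centre is about 1 mm from the bar across it and within 2 mm of its middle along it, in both cameras.
- **Height:** the seat is at about 182 mm, some 12 mm above the 170 mm reference and inside the 19 mm limit.
- **Bystanders:** the tape roll, glue bottle and tube offcut were found within a few pixels of where they started.
- **Contact:** the fingers read no load after release.

**Less certain:**
- **Gate:** it was only judged shut because the sideways force disappeared as the bar passed it; the picture is too coarse to show the gate clearly.
- **Cameras:** the two disagreed by 3–4 mm in absolute position, so I worked from their average and from positions relative to the stand.

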